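# Third hand: press a flanged heatsink against the sprung plate of an assembly jig

### The job

Be my third hand: take the heatsink with the wide flange from the rubber mat, stand it upright on the base of the steel jig, the flat back of its flange square against the sprung plate and between the two side cheeks, and push the plate about half way back against its springs (about 10 N), never to the end of its travel. Finish while still holding the heatsink pressed there with that steady force, because I will drive the screws; do not let go. Leave the other things on the bench where they are.

Things in the scene. Friction and masses are not known exactly. Their poses are not given: they have to be found in the camera images.
- heatsink: Aluminium heatsink standing upright on the mat, 50 mm tall, 0.14-0.26 kg. Block of vertical fins 44 x 44 mm centred on the origin (outer faces y = +/-22 mm can be gripped). Across its +x side a flat flange 110 mm wide (y), 6 mm thick, x = +22 to +28 mm: its flat back is at x = +28 mm, its ears with screw holes reach y = +/-55 mm. Origin: centre of the fin block's underside; z up, x to the flange.
- jig: Fixed assembly jig; place and yaw vary. Dark steel base plate 150 (x) x 160 (y) x 10 mm: the heatsink stands on its top, z = 10 mm. The sprung plate stands upright across it near the +x end; press along +x. Behind it a fixed frame with guide rods, x = +63 to +73 mm, 60 mm high. Origin: centre of the base plate's underside, on the bench; z up.
- cheeks (a point): Point midway between the jig's two low side cheeks, on top of the base plate, at jig x = +40, y = 0, z = 10 mm; axes as the jig's. The steel cheeks stand 18 mm above the base plate and run 20 mm either way along x; their inner faces are at y = +/-59 mm, so the 110 mm flange goes between them with 4 mm to spare on each side.
- plate_face (a point): Centre of the flat front face of the jig's sprung plate, which the flange bears on; moves with the plate; axes as the jig's. Unpressed it is at jig x = +30, y = 0, z = 35 mm. The steel plate is 104 mm wide (y), 8 mm thick, 46 mm tall (jig z = 12 to 58 mm).
- plate (a joint): How far the sprung plate has been pushed back along the jig's +x, in m: 0 untouched, 0.018 at the end of its travel. The springs push back with 1.2 N per mm, with no preload (half way, 0.009, is 10.8 N).
- mat: Fixed black rubber mat, 270 by 300 mm, 3 mm thick, on which both heatsinks stand. Origin: centre of its underside.
- plain_heatsink: Bystander: a smaller finned aluminium heatsink without a flange, 50 by 36 mm, 36 mm tall, on the mat. Origin: centre of its underside.
- screw_cup: Bystander: small steel cup, 38 mm across, 28 mm tall, on the mat. Origin: centre of its underside.
- screwdriver: Bystander: screwdriver lying on the mat, 170 mm long, along its x. Origin: on its axis line, underside.
- spool: Bystander: grey spool, 60 mm across, 46 mm tall. Origin: centre of its underside.
- mug: Bystander: white mug, 80 mm across, 92 mm tall. Origin: centre of its underside.
- meter: Bystander: hand-held yellow meter lying flat, 140 by 75 by 34 mm. Origin: centre of its underside.
There are look-alikes about, which are no part of the job. What is shaped like the heatsink but blue or purple is not meant.

How it is judged (in metres and radians):
At the end, for the whole second after the job is handed in: Through the last second the fingers hold or push the flanged heatsink and it presses the sprung plate with 6 to 16 N (5 to 13 mm in), standing on the jig base (3.5 mm), between the cheeks (6 mm off middle), flange on the plate, upright and square within 4 degrees (contact force between heatsink and plate between 6 and 16 N and contact force between the fingers and heatsink above 2 N and value of joint plate between 0.004 and 0.0145 m and y of heatsink in the frame of jig between -0.006 and 0.006 m and z of heatsink in the frame of jig between 0.006 and 0.0135 m and x of heatsink in the frame of plate_face between -0.033 and -0.025 m and angle between the x axis of heatsink and the x axis of jig, either way round below 0.07 rad and angle between heatsink's own z axis and vertical below 0.07 rad); the arm keeps its last pose, push and grip.
It fails at once if the sprung plate is driven to the end of its travel (more than 17 mm) (value of joint plate above 0.017 m).
It fails at once if another thing on the bench (plain heatsink, screw cup, screwdriver, spool, mug, meter) is moved more than 30 mm (distance of any of plain_heatsink, screw_cup, screwdriver, spool, mug, meter from where it was at the start of the episode above 0.03 m).
It also fails if it takes over 53 s, if anything falls off the work surface, if the arm or the gripper's body presses on something with over 40 N, if the wrist force passes 120 N, or if a joint passes its speed limit or range.

### The arm

A 6-joint arm with a two-finger parallel gripper is mounted at the origin on the work surface. World frame = base frame: x ahead of the robot, y to its left, z up, the work surface at z = 0. Lengths are in m, angles in degrees, forces in N, time in s.
With the tool pointing down it reaches from about 0.325 to 0.85 m from the base axis. Payload 15.5 kg.
Tool frame: the origin (TCP) lies midway between the tips of the shut fingers; the grasp point (between the pads) lies env.grip_point_offset behind it (env.grip_point_offset is the distance from the TCP to the grasp point, in m); z points along the fingers, y is the direction in which the jaws open and shut (so a half turn about z gives the same grasp; the last joint's range is limited). The gripper opens to 91 mm and grips with 3 to 60 N. Pads are 32 mm wide; open, the fingers measure 118 mm over their backs; the gripper's body (76 mm by 178 mm) begins 60 mm behind the grasp point.
Start: joints at [59.788, 28.281, 77.091, -0, 74.628, -5.472], TCP at [0.262, 0.568, 0.214] pointing down, gripper open.
Joint ranges: [-166.48, 166.48], [-47.26, 123.95], [12.59, 153.08], [-70.14, 250.14], [6.76, 159.57], [-176.63, 176.63]. Speed limits (degrees/s): [108.29, 108.29, 147.25, 172.46, 172.46, 172.46].

### API

Orientations are given as a 3x3 rotation matrix whose columns are the frame's x, y, z axes.
In Python, from rig import env, grab_frame, outline_of gives the robot as it stands.
- The arm moves only by the tool servo_tool, never from a script. Its argument "deltas" is a list of rows, each a list of 2 entries, a list of its own where there are three numbers: the shift along the tool's x, y, z in m, then the turn about the tool's z in rad. In form: [[[tx, ty, tz], turn], ...]. A call has 1 to 12 rows; each row is the pose to reach, as a shift and turn from the pose commanded when the call began, along the tool's axes at that moment; what a row does not reach only later rows make up. A row lasts 1/10 s, in which the tool goes at most 50 mm and 8.59 degrees, less where a joint would pass 70% of its speed; a pose out of reach is approached as far as the arm can. A call with a gripper value outside its range is refused whole. "fingers" is the finger opening in m, from 0 to 0.0912, set as the call begins (left out, the last holds). The fingers move at their own pace and stop on an object; "grip_force" is the grip in N (left out, the last holds). Time passes only in rows, so rows that repeat a pose let the fingers close. It gives the time, the measured TCP pose, the force and the opening at its end, in the units of the state.
- env.state(): the state, without advancing time (a new reading comes with each control period).
- grab_frame(name): name is "side" or "top" or "wrist"; returns a dict with "pixels" (420x560x3 uint8, blue, green, red), "mtx" (3x3 intrinsics, pixels), "view" (4x4, takes a point from world to camera coordinates). Camera axes: x right, y down, z forward; pixel columns grow to the right and rows downward; lengths in m; the calibration is good to about 2 mm. The wrist camera is an equidistant fisheye: a pixel r from the principal point sees the ray r / f radians off the axis. A picture is of the moment at which its call begins. There is no depth.
- env.finish_job(): hands the job in, once; it reports no verdict.
Trained networks look in a picture, given as the dict that the camera call returned (one of the last four; its "shot" number tells which), for a name from the list of things; names that differ only in an ending like _2 or _b are one class to them, and where a whole thing is asked for, a point or a joint stands for the part that bears it (a point fixed in the world has none). Each returns a list of dicts, best first, with "confidence" (0 to 1); they miss things now and then, are a little off and sometimes report something else, mostly with a low value. They report only what shows in the picture. A call takes as long as a camera call. They do not tell look-alikes from the thing itself.
- outline_of(picture, query): "mask" (420x560 bool, what is visible of it) and "point" ([column, row] in pixels, amid what is visible of it).
The state is a dict: "t": time; "q": joint angles; "joint_vel": joint speeds; "joint_torque": joint torques, N m; "tool_pos": TCP position; "eef_rot": TCP orientation; "contact_force": force on the tool from outside, world axes, zero at the start; "torque": the same for the moment, N m; "opening": opening from 0.0 (shut) to 1.0 (fully open).
Only numpy, scipy, OpenCV 4.12 (cv2) and the standard library are available. Lean on these libraries where they do the work, as an engineer would, in place of code of your own. Each camera call takes 0.05 s, during which the arm holds its last target. There are 200 camera calls.

## Working session

There is one attempt and no reset: what is moved stays moved. The work goes in short steps, Python scripts to look and compute and a tool call to move; the robot and the scene stay as the last step left them, time stands still between calls to the robot, and variables do not carry over. Pictures are saved under pics/ and viewed, about 8 in all and at most 12, crops included, and the job is handed in when it is done.

Besides the shell and the picture viewer there is one more tool, called after "Request:" as a command line: name --argument value ..., lists and objects as JSON in quotes. servo_tool: Moves the arm, as the interface text tells. Its arguments: {"type":"object","properties":{"deltas":{"type":"array","items":{"type":"array"}},"fingers":{"type":"number"},"grip_force":{"type":"number"}},"required":["deltas"]}

```bash
ls; mkdir -p pics
python3 - <<'E'
from rig import env, grab_frame, outline_of
import cv2,numpy as np
s=env.state();print(s['t'],s['tool_pos'],s['eef_rot'],s['opening'],env.grip_point_offset)
for n in ['top','side']:
    f=grab_frame(n);cv2.imwrite(f'pics/{n}0.png',f['pixels']);np.savez(f'{n}0.npz',mtx=f['mtx'],view=f['view'],pix=f['pixels'])
    print(n,f['mtx'].tolist(),np.round(f['view'],4).tolist())
    for q in ['heatsink','jig','plate_face','plain_heatsink','mat']:
        for r in outline_of(f,q)[:4]: 
            m=r['mask'];ys,xs=np.where(m);print(q,round(r['confidence'],2),r['point'],m.sum(),xs.min(),xs.max(),ys.min(),ys.max())
E
```

```text
pics
0.0 [0.26138303 0.56732089 0.21332095] [[-9.08218196e-01  4.18496544e-01 -5.92901404e-04]
 [ 4.18496951e-01  9.08217610e-01 -1.03682708e-03]
 [ 1.04574946e-04 -1.18979265e-03 -9.99999287e-01]] 1.0021134465854766 0.0188
top [[461.4096677560106, 0.0, 275.74885565827327], [0.0, 461.4096677560106, 208.82651625627565], [0.0, 0.0, 1.0]] [[0.0266, -0.9996, 0.0012, -0.0291], [-0.9826, -0.0264, -0.1836, 0.4697], [0.1836, 0.0038, -0.983, 1.2487], [0.0, 0.0, 0.0, 1.0]]
heatsink 0.89 [234.2, 258.8] 349 222 251 244 269
heatsink 0.76 [403.9, 287.6] 513 383 420 277 306
heatsink 0.71 [179.2, 250.4] 433 173 194 235 271
heatsink 0.56 [335.8, 165.4] 336 323 358 153 176
jig 0.92 [190.8, 184.7] 2999 160 225 150 213
plain_heatsink 0.71 [338.7, 215.6] 266 332 347 206 225
mat 0.63 [330.1, 197.2] 8175 279 386 147 244
side [[531.6303547573118, 0.0, 279.04722408671535], [0.0, 531.6303547573118, 202.86030292241156], [0.0, 0.0, 1.0]] [[0.84, -0.5426, -0.0029, -0.4233], [-0.2804, -0.4295, -0.8584, 0.1652], [0.4646, 0.7219, -0.5129, 1.3674], [0.0, 0.0, 0.0, 1.0]]
heatsink 0.68 [345.8, 224.2] 591 334 360 206 239
heatsink 0.63 [215.8, 206.3] 456 201 222 191 220
jig 0.66 [254.4, 172.4] 1379 226 282 153 191
plate_face 0.61 [262.3, 168.9] 226 256 274 154 176
plain_heatsink 0.9 [305.4, 239.4] 412 293 316 230 252
plain_heatsink 0.21 [389.0, 330.1] 2172 351 419 305 359
mat 0.63 [320.2, 243.7] 4614 255 392 202 282
mat 0.4 [304.7, 238.8] 394 294 316 230 252
```

Run:
```python
import cv2,numpy as np
a=np.load('top0.npz')['pix'][110:330,140:440]
b=np.load('side0.npz')['pix'][130:330,180:430]
cv2.imwrite('pics/c1.png',cv2.resize(a,(800,587),interpolation=cv2.INTER_CUBIC))
cv2.imwrite('pics/c2.png',cv2.resize(b,(750,600),interpolation=cv2.INTER_CUBIC))
```

```text
(no output)
```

View pics/c1.png

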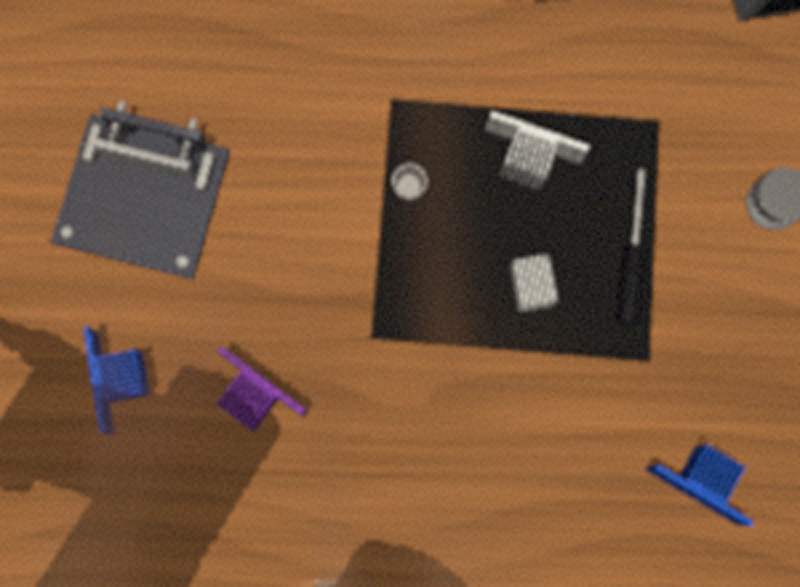

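View pics/c2.png

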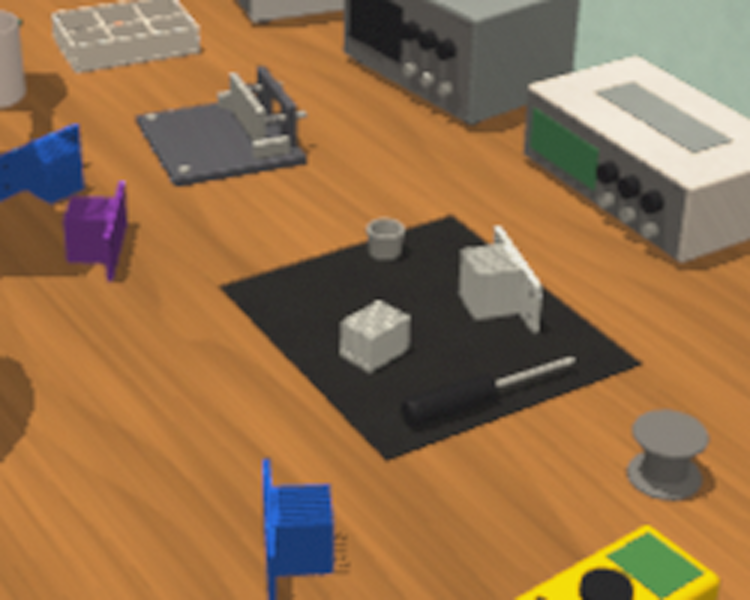

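The top picture shows the silver flanged heatsink on the mat at about pixel (339,165), with its flange facing away from the robot. The jig is at about (193,183), with the plate on its far side. The blue and purple look-alikes are elsewhere. I'll estimate the two poses from the corners.

```bash
cat > h.py <<'E'
import numpy as np
def ray(f,uv,z):
    K,V=f['mtx'],f['view']
    d=V[:3,:3].T@np.linalg.inv(K)@np.array([uv[0],uv[1],1.]); c=-V[:3,:3].T@V[:3,3]
    return c+d*(z-c[2])/d[2]
E
python3 - <<'E'
import numpy as np
from h import ray
f=np.load('top0.npz')
g=lambda p,z: ray(f,(140+p[0]/2.667,110+p[1]/2.667),z)
J=np.array([g(p,.01) for p in [(92,113),(228,150),(193,277),(52,242)]])
c=J.mean(0);print('jig',c,np.linalg.norm(np.roll(J,-1,0)-J,axis=1))
for a,b in((3,0),(2,1)):d=J[b]-J[a];print(np.degrees(np.arctan2(d[1],d[0])))
d=J[0]-J[1];print(np.degrees(np.arctan2(d[1],d[0]))-90)
a,b=g((494,110),.053),g((591,146),.053)
d=a-b;y=d/np.linalg.norm(d);x=np.array([y[1],-y[0],0]);print('hs',np.linalg.norm(d),(a+b)/2-.028*x,np.degrees(np.arctan2(x[1],x[0])))
E
```

```text
jig [0.54624871 0.22590203 0.01      ] [0.15658043 0.14560862 0.15809384 0.14992592]
-12.913093066045851
-12.30567777539898
-14.104261317640137
hs 0.10964849148904242 [ 0.59411918 -0.19511809  0.053     ] -19.7367664136225
```

```bash
cat >> h.py <<'E'
def delta(s,target,yaw_toolx):
    R=np.array(s['eef_rot']);d=R.T@(np.array(target)-s['tool_pos'])
    y0=np.degrees(np.arctan2(R[1,0],R[0,0]));t=-np.radians((yaw_toolx-y0+180)%360-180)
    return np.round(d,4).tolist(),round(float(t),4)
E
python3 - <<'E'
from rig import env
from h import *
print(delta(env.state(),[.591,-.194,.19],160.2))
E
```

```text
([-0.6179, -0.5538, 0.024], -0.0862)
```

Request:
servo_tool --deltas '[[[-0.02,-0.018,0],0],[[-0.05,-0.045,0],0],[[-0.08,-0.072,0],0],[[-0.11,-0.1,0],0],[[-0.14,-0.127,0],0],[[-0.17,-0.154,0],0],[[-0.2,-0.18,0.005],0],[[-0.23,-0.207,0.005],-0.02],[[-0.26,-0.235,0.01],-0.04],[[-0.29,-0.26,0.01],-0.06],[[-0.32,-0.29,0.015],-0.08],[[-0.35,-0.315,0.015],-0.086]]' --fingers 0.0912

```text
t: 1.8
tool_pos: [0.4476, 0.1332, 0.1987]
eef_rot: [[-0.941, 0.338, -0.0], [0.338, 0.941, -0.0], [0.0, -0.0, -1.0]]
contact_force: [0.2, 1.9, 0.3]
opening: 1.001
```

Run:
```python
from rig import env
from h import *
s=env.state();print(s['q'],s['tool_pos']);print(delta(s,[.591,-.194,.19],160.2))
```

```text
[ 9.24641584e+00  1.67257957e+01  9.97297972e+01 -3.42145652e-03
  6.35669133e+01 -6.09806570e+01] [0.4476436  0.13324015 0.19868396]
([-0.2456, -0.2595, 0.0087], 0.0005)
```

Request:
servo_tool --deltas '[[[-0.025,-0.026,0],0],[[-0.05,-0.053,0],0],[[-0.075,-0.08,0],0],[[-0.1,-0.106,0.004],0],[[-0.125,-0.132,0.004],0],[[-0.15,-0.16,0.008],0],[[-0.175,-0.185,0.008],0],[[-0.2,-0.21,0.008],0],[[-0.225,-0.238,0.008],0],[[-0.246,-0.26,0.008],0],[[-0.246,-0.26,0.008],0],[[-0.246,-0.26,0.008],0]]'

```text
t: 3.0
tool_pos: [0.5908, -0.1932, 0.1906]
eef_rot: [[-0.94, 0.34, -0.0], [0.34, 0.94, 0.0], [0.0, 0.0, -1.0]]
contact_force: [-0.5, 0.7, 0.6]
opening: 1.001
```

Run:
```python
from rig import env,grab_frame,outline_of
from h import *
import cv2
s=env.state();print(s['tool_pos']);print(delta(s,[.591,-.194,.19],160.2))
f=grab_frame('wrist');print(f['mtx'].tolist(),f['view'].tolist());cv2.imwrite('pics/w1.png',f['pixels']);np.savez('w1.npz',mtx=f['mtx'],view=f['view'],pix=f['pixels'])
for r in outline_of(f,'heatsink'):print(r['confidence'],r['point'],r['mask'].sum())
```

```text
[ 0.5907643  -0.19322767  0.1906171 ]
([-0.0005, -0.0006, 0.0006], -0.0013)
[[325.19226210127806, 0.0, 278.7956814305823], [0.0, 325.19226210127806, 211.37306202270713], [0.0, 0.0, 1.0]] [[0.33964160252069603, 0.9405549230004302, 0.00013659000778558594, -0.018508190610486645], [0.9046460615242251, -0.32671437427041833, 0.27362971515133183, -0.6227102807260143], [0.2574084015837156, -0.09281246933869308, -0.9618351003833103, 0.19795706148052428], [0.0, 0.0, 0.0, 1.0]]
0.7 [46.9, 11.5] 1300
0.62 [281.8, 214.7] 3355
```

View pics/w1.png

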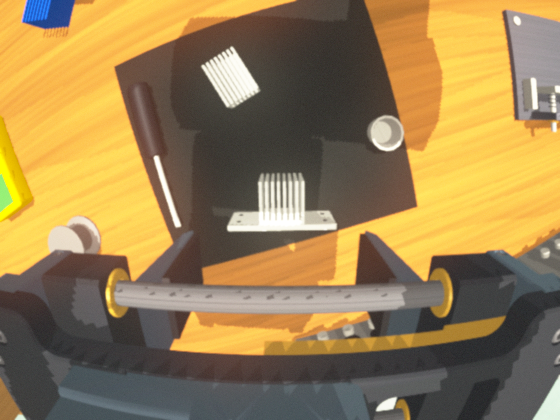

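The wrist picture shows the silver heatsink at about (282,205). The flange is at columns 228–337 with its back-top edge at row ~231, and its fins point toward the robot. The jaws are roughly parallel to the flange.

```bash
cat >> h.py <<'E'
def fray(f,uv,z):
    K,V=f['mtx'],f['view']
    p=np.array([uv[0]-K[0,2],uv[1]-K[1,2]]);r=np.hypot(*p);th=r/K[0,0]
    d=V[:3,:3].T@np.array([*(np.sin(th)*p/max(r,1e-9)),np.cos(th)]);c=-V[:3,:3].T@V[:3,3]
    return c+d*(z-c[2])/d[2]
E
python3 - <<'E'
from h import *
import cv2
f=np.load('w1.npz')
im=f['pix'][160:245,215:350];cv2.imwrite('pics/w1c.png',cv2.resize(im,None,fx=5.9,fy=5.9,interpolation=cv2.INTER_CUBIC))
E
```

```text
(no output)
```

View pics/w1c.png

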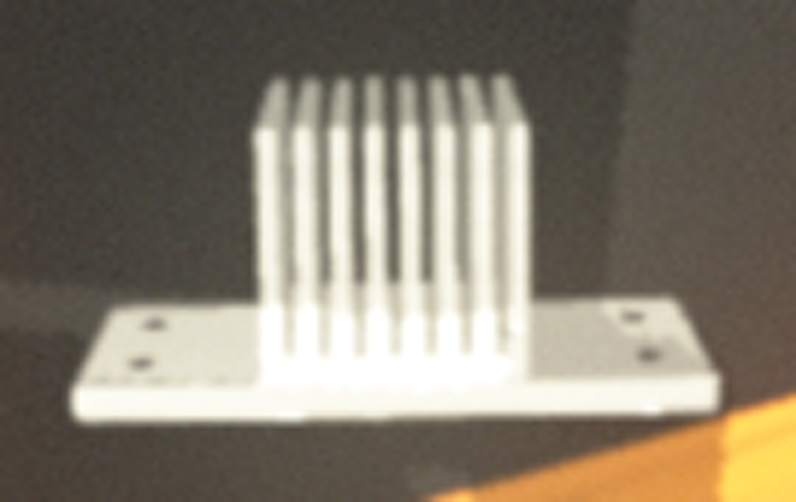

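The crop shows the back-top flange corners at (75,420) and (719,411), and the front fin tops at (256,127) and (530,124).

Run:
```python
from h import *
from rig import env
f=np.load('w1.npz')
g=lambda x,y,z=.053: fray(f,(214.6+x/5.9,159.6+y/5.9),z)
def an(a,b,off):
    d=a-b;d=d if d[1]>0 else -d;y=d/np.linalg.norm(d);x=np.array([y[1],-y[0],0]);print(np.linalg.norm(d),(a+b)/2+off*x,np.degrees(np.arctan2(x[1],x[0])))
an(g(75,420),g(719,411),-.028);an(g(76,384),g(719,376),-.022);an(g(256,126),g(530,123),.022)
an(g(110,308,.003),g(680,300,.003),-.022)
```

```text
0.11039097048645086 [ 0.59407761 -0.19193843  0.053     ] -19.031858277037298
0.1095553388966334 [ 0.59376108 -0.19161687  0.053     ] -19.12284802511232
0.04471440710464298 [ 0.59372901 -0.19198262  0.053     ] -19.190381882377753
0.11132656846340584 [ 0.59442185 -0.19192406  0.003     ] -19.021196045916298
```

Request:
servo_tool --deltas '[[[0.001,0.002,0.02],-0.014],[[0.001,0.002,0.05],-0.014],[[0.001,0.002,0.08],-0.014],[[0.001,0.002,0.11],-0.014],[[0.001,0.002,0.135],-0.014],[[0.001,0.002,0.155],-0.014],[[0.001,0.002,0.168],-0.014],[[0.001,0.002,0.176],-0.014],[[0.001,0.002,0.176],-0.014]]'

```text
t: 4.0
tool_pos: [0.5904, -0.1902, 0.0145]
eef_rot: [[-0.946, 0.325, -0.001], [0.325, 0.946, 0.0], [0.001, 0.0, -1.0]]
contact_force: [0.0, -0.2, -0.1]
opening: 1.001
```

Request:
servo_tool --deltas '[[[0,0,0],0],[[0,0,0],0],[[0,0,0],0],[[0,0,0],0],[[0,0,0],0],[[0,0,0],0],[[0,0,0],0],[[0,0,0],0]]' --fingers 0.03 --grip_force 35

```text
t: 4.8
tool_pos: [0.5907, -0.1907, 0.015]
eef_rot: [[-0.945, 0.326, 0.0], [0.326, 0.945, -0.0], [-0.0, 0.0, -1.0]]
contact_force: [-0.4, -0.2, 3.0]
opening: 0.481
```

Request:
servo_tool --deltas '[[[0,0,-0.01],0],[[0,0,-0.03],0],[[0,0,-0.06],0],[[0,0,-0.09],0],[[0,0,-0.105],0],[[0,0,-0.105],0]]'

```text
t: 5.4
tool_pos: [0.5918, -0.1912, 0.1226]
eef_rot: [[-0.945, 0.326, 0.004], [0.326, 0.945, -0.002], [-0.004, -0.0, -1.0]]
contact_force: [-0.7, 0.2, -3.2]
opening: 0.479
```

Run:
```python
from rig import env
from h import *
s=env.state();print(s['tool_pos'],s['opening'],s['contact_force']);print(delta(s,[.513,.234,.12],167))
```

```text
[ 0.59184022 -0.19117291  0.12261425] 0.47887771990516287 [-0.65733597  0.2439434  -3.22065594]
([0.213, 0.3763, 0.0016], -0.1048)
```

Request:
servo_tool --deltas '[[[0.01,0.017,0],0],[[0.03,0.053,0],0],[[0.05,0.088,0],0],[[0.07,0.123,0],-0.02],[[0.09,0.159,0],-0.04],[[0.11,0.194,0],-0.06],[[0.13,0.23,0],-0.08],[[0.15,0.265,0],-0.1],[[0.17,0.3,0],-0.105],[[0.19,0.335,0],-0.105],[[0.205,0.363,0],-0.105],[[0.213,0.376,0],-0.105]]'

```text
t: 6.6
tool_pos: [0.5099, 0.2367, 0.1189]
eef_rot: [[-0.975, 0.223, -0.002], [0.223, 0.975, -0.0], [0.002, -0.001, -1.0]]
contact_force: [0.1, -1.6, -2.4]
opening: 0.482
```

Request:
servo_tool --deltas '[[[0,0,0],0],[[0,0,0],0],[[0,0,0],0]]'

```text
t: 6.9
tool_pos: [0.5117, 0.2331, 0.1196]
eef_rot: [[-0.974, 0.226, -0.001], [0.226, 0.974, -0.0], [0.0, -0.001, -1.0]]
contact_force: [-0.2, 0.1, -2.3]
opening: 0.483
```

Run:
```python
from rig import env,grab_frame
from h import *
import cv2
s=env.state();print(s['tool_pos'],s['eef_rot'],s['opening'],s['contact_force'])
f=grab_frame('wrist');cv2.imwrite('pics/w2.png',cv2.resize(f['pixels'],(800,600)));np.savez('w2.npz',mtx=f['mtx'],view=f['view'],pix=f['pixels'])
```

```text
[0.51172006 0.23305199 0.11962513] [[-9.74183908e-01  2.25755105e-01 -5.87582931e-04]
 [ 2.25755386e-01  9.74183908e-01 -4.67520173e-04]
 [ 4.66868770e-04 -5.88100641e-04 -9.99999718e-01]] 0.482834637303395 [-0.22897095  0.1184156  -2.33893334]
```

View pics/w2.png

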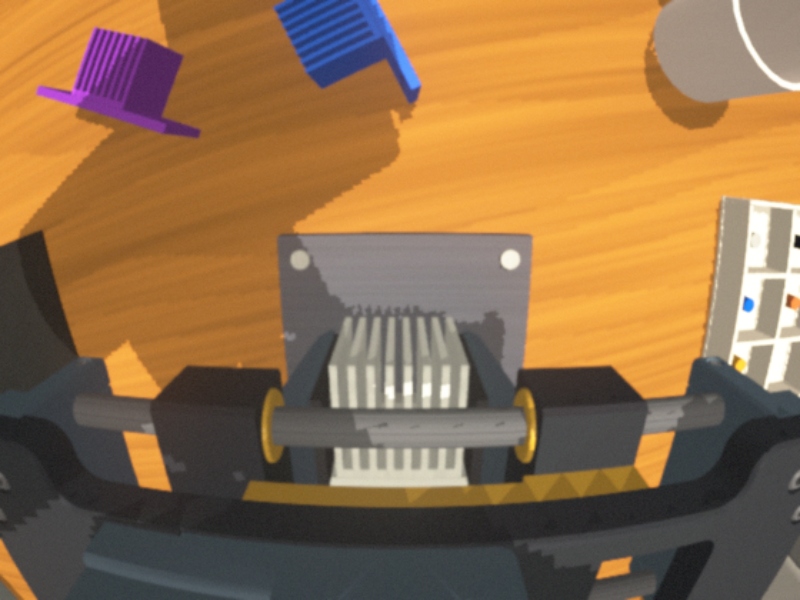

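The heatsink is held straight in the jaws. The front edge of the jig base shows at (279,235) to (532,235) in the enlarged picture, parallel to the jaws.

Run:
```python
from h import *
import cv2
f=np.load('w2.npz')
# subpixel front edge: row profile; side edges
g=cv2.cvtColor(f['pix'],cv2.COLOR_BGR2HSV)[...,1].astype(float)
rows=[]
for c in (205,230,260,300,330,360):
    col=g[155:175,c];rows.append((c,155+np.argmin(np.diff(col))+.5))
print(rows)
for r in (170,185,200):
    a=g[r,185:215];b=g[r,355:385];print(r,185+np.argmin(np.diff(a))+.5,355+np.argmax(np.diff(b))+.5)
q=lambda x,y:fray(f,(x,y),.01)
a,b=q(195,164),q(372.5,164)
d=a-b;print(np.linalg.norm(d));d*=np.sign(d[1]);y=d/np.linalg.norm(d);x=np.array([y[1],-y[0],0])
print('jig',(a+b)/2+.075*x,np.degrees(np.arctan2(x[1],x[0])))
# held block front top corners in 560 px image, z~ bottom at .1196-.0118 ->top
print('hs dir', [fray(f,p,.1196-.0115+.05) for p in ((331/1.4286,368/1.4286),(469/1.4286,366/1.4286))])
```

```text
[(205, np.float64(163.5)), (230, np.float64(163.5)), (260, np.float64(162.5)), (300, np.float64(162.5)), (330, np.float64(163.5)), (360, np.float64(163.5))]
170 193.5 371.5
185 194.5 371.5
200 195.5 370.5
0.15734662415521763
jig [0.54616729 0.22927073 0.01      ] -12.941371323931241
hs dir [array([0.48965779, 0.21608457, 0.1581    ]), array([0.49868943, 0.25811225, 0.1581    ])]
```

Request:
servo_tool --deltas '[[[0,0.003,0.015],0],[[0,0.003,0.035],0],[[0,0.003,0.055],0],[[0,0.003,0.075],0],[[0,0.003,0.086],0],[[0,0.003,0.092],0],[[0,0.003,0.094],0],[[0,0.003,0.095],0],[[0,0.003,0.095],0]]'

```text
t: 7.85
tool_pos: [0.5128, 0.2372, 0.0255]
eef_rot: [[-0.974, 0.225, 0.001], [0.225, 0.974, 0.0], [-0.001, 0.0, -1.0]]
contact_force: [0.7, 0.5, -2.0]
opening: 0.484
```

Request:
servo_tool --deltas '[[[0,0,0.0005],0],[[0,0,0.001],0],[[0,0,0.001],0]]'

```text
t: 8.15
tool_pos: [0.5125, 0.2372, 0.0241]
eef_rot: [[-0.974, 0.225, 0.0], [0.225, 0.974, 0.0], [-0.0, 0.0, -1.0]]
contact_force: [-0.5, -1.1, -2.4]
opening: 0.481
```

Still hanging (−2.4 N ≈ its weight). I'll lower it until it touches.

Request:
servo_tool --deltas '[[[0,0,0.0005],0],[[0,0,0.001],0],[[0,0,0.001],0],[[0,0,0.001],0]]'

```text
t: 8.55
tool_pos: [0.5124, 0.2371, 0.0229]
eef_rot: [[-0.974, 0.225, -0.0], [0.225, 0.974, 0.0], [0.0, 0.0, -1.0]]
contact_force: [-0.4, 0.2, -2.6]
opening: 0.481
```

Request:
servo_tool --deltas '[[[0,0,0.0005],0],[[0,0,0.0005],0],[[0,0,0.0005],0]]'

```text
t: 8.85
tool_pos: [0.5124, 0.2371, 0.0224]
eef_rot: [[-0.974, 0.225, -0.0], [0.225, 0.974, -0.0], [0.0, -0.0, -1.0]]
contact_force: [0.2, 0.2, -2.0]
opening: 0.482
```

Run:
```python
from rig import env,grab_frame
from h import *
import cv2
s=env.state();print(s['tool_pos'],s['contact_force'])
f=grab_frame('wrist');np.savez('w3.npz',mtx=f['mtx'],view=f['view'],pix=f['pixels'])
g=grab_frame('side');np.savez('s3.npz',mtx=g['mtx'],view=g['view'],pix=g['pixels'])
a=cv2.resize(g['pixels'][120:220,200:320],(720,600),interpolation=cv2.INTER_CUBIC);cv2.imwrite('pics/s3.png',a)
h=cv2.resize(f['pixels'],(800,600));cv2.imwrite('pics/w3.png',h)
```

```text
[0.51240718 0.2370981  0.02238964] [ 0.20891888  0.19303288 -2.02144591]
```

View pics/s3.png

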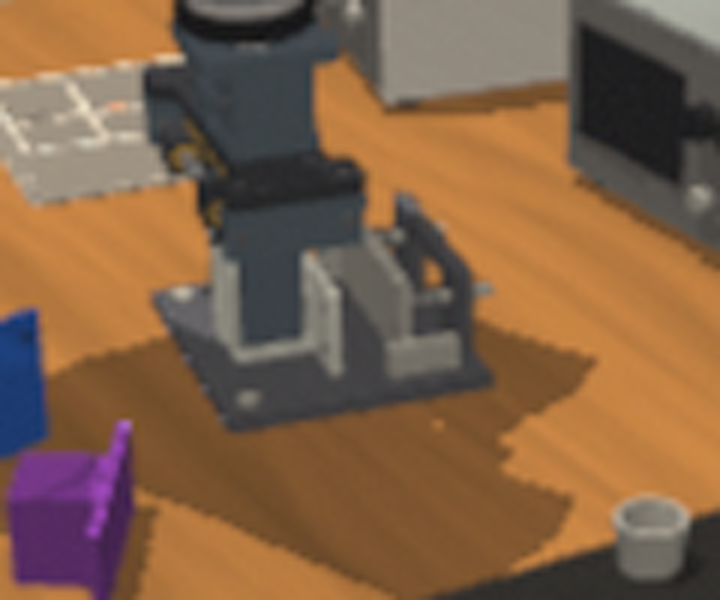

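View pics/w3.png

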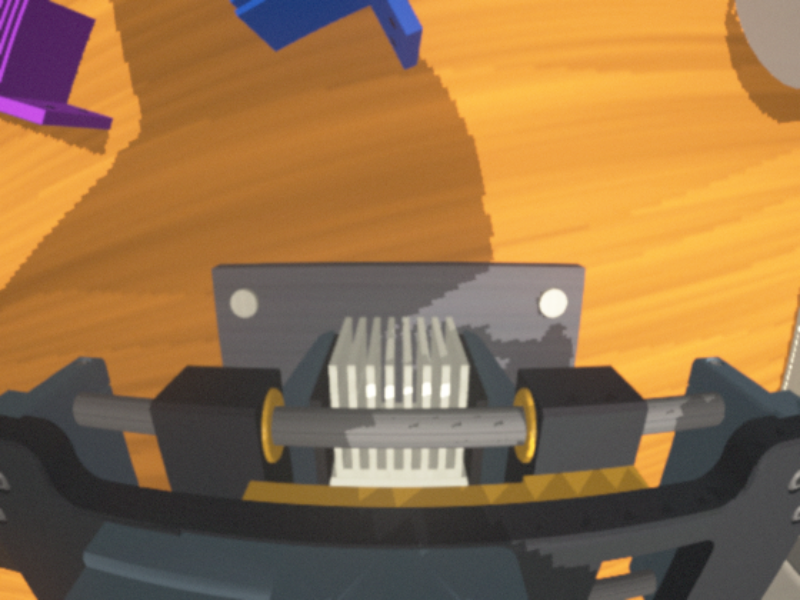

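The heatsink stands over the base, clear of the cheeks. In the wrist view the jig's front corners (214 and 584) are centred at 399 and the block (331 to 469) at 400, so it is aligned within 1 mm and square. Next: the last lowering, then the advance.

Request:
servo_tool --deltas '[[[0,0,0.0005],0],[[0,0,0.0008],0],[[0,0,0.0008],0]]'

```text
t: 9.25
tool_pos: [0.5125, 0.2371, 0.022]
eef_rot: [[-0.974, 0.225, 0.0], [0.225, 0.974, 0.0], [-0.0, 0.0, -1.0]]
contact_force: [-2.1, -0.6, 6.7]
opening: 0.481
```

Request:
servo_tool --deltas '[[[-0.004,0,0],0],[[-0.009,0,0],0],[[-0.014,0,0],0],[[-0.019,0,0],0],[[-0.023,0,0],0],[[-0.026,0,0],0],[[-0.026,0,0],0],[[-0.026,0,0],0]]'

```text
t: 10.05
tool_pos: [0.5374, 0.2313, 0.022]
eef_rot: [[-0.974, 0.225, -0.0], [0.225, 0.974, 0.0], [0.0, -0.0, -1.0]]
contact_force: [-5.3, 0.3, 7.8]
opening: 0.479
```

The heatsink is touching the base with about 10 N down. I'll ease that so base friction doesn't mask the plate force.

Request:
servo_tool --deltas '[[[0,0,-0.0003],0],[[0,0,-0.0003],0]]'

```text
t: 10.25
tool_pos: [0.5378, 0.2313, 0.022]
eef_rot: [[-0.974, 0.225, 0.0], [0.225, 0.974, 0.0], [-0.0, 0.0, -1.0]]
contact_force: [-0.7, 0.9, 0.4]
opening: 0.482
```

Request:
servo_tool --deltas '[[[-0.001,0,0],0],[[-0.002,0,0],0],[[-0.003,0,0],0],[[-0.003,0,0],0],[[-0.003,0,0],0]]'

```text
t: 10.75
tool_pos: [0.5406, 0.2306, 0.022]
eef_rot: [[-0.974, 0.225, -0.0], [0.225, 0.974, 0.0], [0.0, -0.0, -1.0]]
contact_force: [-4.3, 0.4, 5.7]
opening: 0.477
```

Request:
servo_tool --deltas '[[[-0.001,0,0],0],[[-0.002,0,0],0],[[-0.003,0,0],0],[[-0.003,0,0],0],[[-0.003,0,0],0]]'

```text
t: 11.25
tool_pos: [0.5434, 0.2299, 0.022]
eef_rot: [[-0.974, 0.225, -0.0], [0.225, 0.974, -0.0], [0.0, -0.0, -1.0]]
contact_force: [-4.0, 1.0, 5.3]
opening: 0.479
```

Request:
servo_tool --deltas '[[[-0.001,0,0],0],[[-0.002,0,0],0],[[-0.002,0,0],0],[[-0.002,0,0],0]]'

```text
t: 11.65
tool_pos: [0.5453, 0.2295, 0.022]
eef_rot: [[-0.974, 0.225, -0.0], [0.225, 0.974, 0.0], [0.0, -0.0, -1.0]]
contact_force: [-5.5, 0.8, 4.9]
opening: 0.485
```

Request:
servo_tool --deltas '[[[-0.001,0,-0.0002],0],[[-0.002,0,-0.0002],0],[[-0.002,0,-0.0002],0],[[-0.002,0,-0.0002],0]]'

```text
t: 12.05
tool_pos: [0.5474, 0.229, 0.022]
eef_rot: [[-0.974, 0.225, -0.0], [0.225, 0.974, -0.0], [0.0, -0.0, -1.0]]
contact_force: [-3.6, 1.3, 0.9]
opening: 0.481
```

Request:
servo_tool --deltas '[[[-0.001,0,0],0],[[-0.002,0,0],0],[[-0.002,0,0],0],[[-0.002,0,0],0]]'

```text
t: 12.45
tool_pos: [0.549, 0.2286, 0.022]
eef_rot: [[-0.974, 0.225, -0.001], [0.225, 0.974, -0.0], [0.001, -0.0, -1.0]]
contact_force: [-4.8, 2.4, 2.6]
opening: 0.479
```

Run:
```python
from rig import env,grab_frame
from h import *
import cv2
s=env.state();print(s['tool_pos'],s['contact_force'],np.round(s['torque'],2))
g=grab_frame('side');np.savez('s4.npz',mtx=g['mtx'],view=g['view'],pix=g['pixels'])
g=cv2.resize(g['pixels'][145:205,220:300],(800,600),interpolation=cv2.INTER_CUBIC);cv2.imwrite('pics/s4.png',g)
```

```text
[0.54900979 0.2285851  0.02198732] [-4.82363493  2.35319154  2.57498848] [0.52 0.93 0.24]
```

View pics/s4.png

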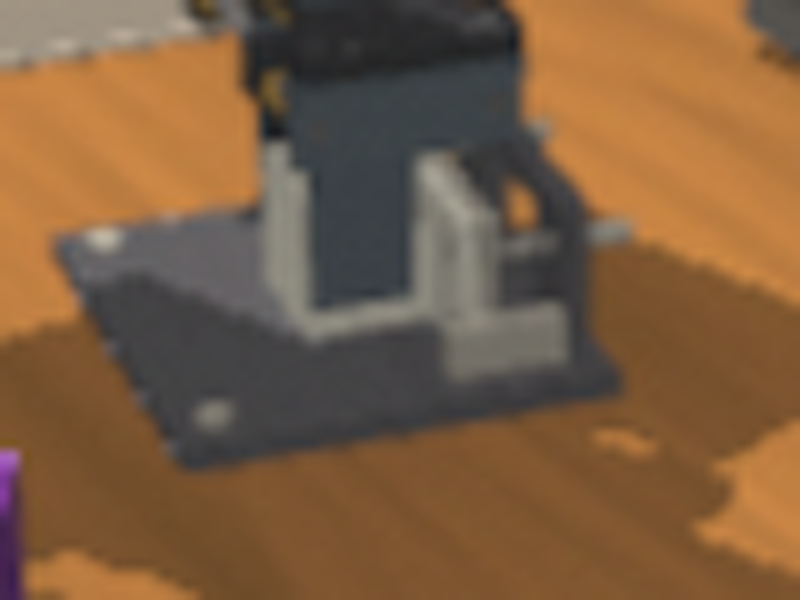

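The flange is between the cheeks and on the plate. I'll push further in.

Request:
servo_tool --deltas '[[[-0.001,0,-0.0001],0],[[-0.002,0,-0.0001],0],[[-0.002,0,-0.0001],0],[[-0.002,0,-0.0001],0]]'

```text
t: 12.9
tool_pos: [0.5506, 0.2282, 0.022]
eef_rot: [[-0.974, 0.225, -0.001], [0.225, 0.974, -0.0], [0.001, -0.0, -1.0]]
contact_force: [-7.3, 3.0, 1.4]
opening: 0.481
```

Request:
servo_tool --deltas '[[[-0.001,0,-0.0001],0],[[-0.002,0,-0.0001],0],[[-0.002,0,-0.0001],0],[[-0.002,0,-0.0001],0],[[-0.002,0,-0.0001],0]]'

```text
t: 13.4
tool_pos: [0.5521, 0.2278, 0.022]
eef_rot: [[-0.974, 0.225, -0.002], [0.225, 0.974, -0.0], [0.002, -0.0, -1.0]]
contact_force: [-9.5, 5.0, 3.8]
opening: 0.48
```

Run:
```python
from rig import env
import numpy as np
s=env.state();print(s['tool_pos'],s['contact_force'],np.round(s['torque'],2), np.dot(s['contact_force'],[.974,-.225,0]))
```

```text
[0.55213079 0.22784725 0.02203795] [-9.45110279  5.0066387   3.82921326] [1.03 1.39 0.29] -10.331867821560916
```

Run:
```python
from rig import env,grab_frame
from h import *
import cv2
f=grab_frame('wrist');np.savez('w5.npz',mtx=f['mtx'],view=f['view'],pix=f['pixels'])
t=grab_frame('top');np.savez('t5.npz',mtx=t['mtx'],view=t['view'],pix=t['pixels'])
a=cv2.resize(f['pixels'][130:350,120:440],(800,550),interpolation=cv2.INTER_CUBIC);
b=cv2.resize(t['pixels'][140:220,150:235],(531,500),interpolation=cv2.INTER_CUBIC)
cv2.imwrite('pics/w5.png',a);cv2.imwrite('pics/t5.png',b)
```

```text
(no output)
```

View pics/w5.png

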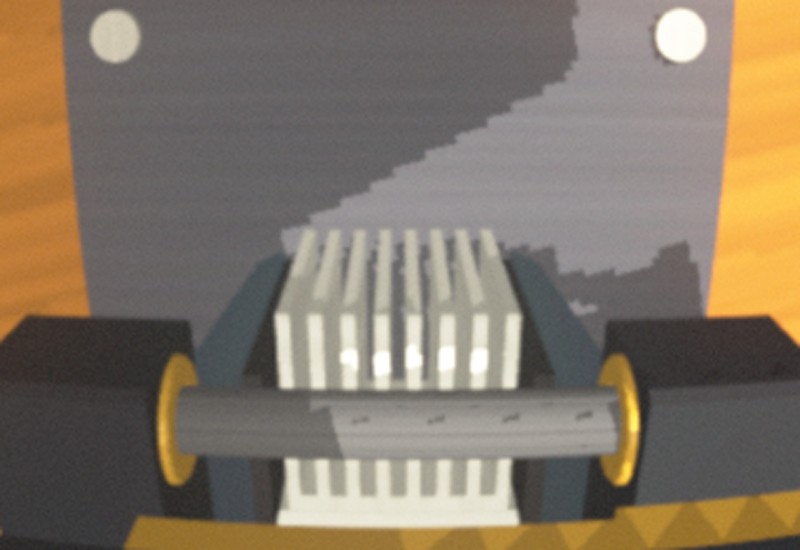

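View pics/t5.png

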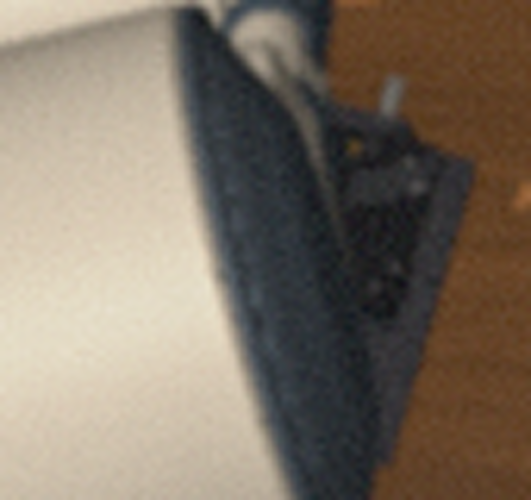

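The wrist view shows the base pads at (115,35) and (681,35), centred at 398, and the block (276 to 520) also centred at 398, so it is centred and square. The top view is hidden by the arm. Next I'll check the plate depth from geometry.

Run:
```python
from h import *
x=np.array([.974,-.225,0])
f=np.load('w3.npz')
e=np.mean([fray(f,(c/1.4286,266/1.4286),.01) for c in (214,300,500,584)],0)
for e_,p in ((e,[.5124,.2371,0]),):
    d=x@(np.array(p)-e_);print('w3 TCP-edge',d,'hs jigx',d-.075+.004)
now=x@(np.array([.5521,.2278,0])-np.array([.5124,.2371,0]));print('moved',now,'plate in',d-.075+.004+now+.028-.030)
for n in ('w3','w5'):
    f=np.load(n+'.npz');g=cv=f['pix'].mean(2)
    print(n,[int(140+np.argmax(np.abs(np.diff(f['pix'][40:200,c].astype(float)[:,0]))))-100 for c in (250,280,300)])
# held block top/flange depth check in w3 vs w5 (grasp slip)
import cv2
a,b=[np.load(n+'.npz')['pix'][215:350,225:335] for n in('w3','w5')]
print(cv2.phaseCorrelate(a.mean(2),b.mean(2)))
```

```text
w3 TCP-edge 0.040073003442085725 hs jigx -0.030926996557914272
moved 0.04076030000000007 plate in 0.007833303442085798
w3 [185, 45, 185]
w5 [114, 195, 187]
((0.10146817389115625, 0.5325146332749284), 0.7593096762600214)
```

By geometry the plate is about 7.8 mm in (≈9.4 N), which agrees with the measured 10.3 N including some friction. I'll add a millimetre and settle.

Request:
servo_tool --deltas '[[[-0.001,0,0],0],[[-0.001,0,0],0],[[-0.001,0,0],0],[[-0.001,0,0],0],[[-0.001,0,0],0],[[-0.001,0,0],0],[[-0.001,0,0],0],[[-0.001,0,0],0],[[-0.001,0,0],0],[[-0.001,0,0],0]]'

```text
t: 14.5
tool_pos: [0.5528, 0.2277, 0.0221]
eef_rot: [[-0.974, 0.225, -0.003], [0.225, 0.974, 0.0], [0.002, -0.001, -1.0]]
contact_force: [-10.9, 4.9, 5.2]
opening: 0.48
```

Run:
```python
from rig import env
import numpy as np
s=env.state();F=np.dot(s['contact_force'],[.974,-.225,0]);print(s['t'],s['tool_pos'],s['contact_force'],F,s['opening'])
if -14<F<-8: print(env.finish_job())
```

```text
14.5 [0.55284104 0.22768872 0.02205584] [-10.89331347   4.88796828   5.17714997] -11.709880178638988 0.48041990363468234
the job is handed in; nothing more can be done
None
```

The heatsink with the wide flange is standing on the jig base between the cheeks, still gripped and pressed against the sprung plate. I handed the job in at 14.5 s; it reports no verdict.

- **Force on the plate:** the wrist measured 11.7 N along the press direction at the end. This includes some friction on the base, because the arm also presses the heatsink down with roughly 7 N.
- **Plate travel:** I put it at about 8.5 mm of the 18 mm, or about 10 N of spring force. That is worked out from the pictures and the tool's motion, not read directly.
- **Alignment:** the last wrist picture, taken before the final 1 mm push, showed the heatsink within 1 mm of the middle and square. The tool is upright to within about 0.2°.
- **Grip:** the fingers measure 43.8 mm apart on the 44 mm block, gripping at 35 N.
- **Doubtful points:**
    - There was an unexplained sideways force of about 2 to 3 N; I took no action on it because the alignment looked good.
    - The arm hid the plate in the last top picture, so I could not see the flange's contact there.
    - I touched nothing else on the bench, but I did not check the other things afterwards.

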